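# Load the tray mould into the sealer

## Robot

A 6-joint arm with a two-finger parallel gripper is mounted at the origin on the work surface. World frame = base frame: x ahead of the robot, y to its left, z up, the work surface at z = 0. Lengths are in mm, angles in rad, forces in N, time in s.
With the tool pointing down it reaches from about 350 to 875 mm from the base axis. Payload 4.2 kg.
Tool frame: the origin (TCP) lies on the mounting face of the last link; the fingertips stand 173 mm ahead of it and the grasp point (between the pads) lies 155 mm ahead of it; z points along the fingers, y is the line along which they close (so a half turn about z gives the same grasp; the last joint's range is limited). The gripper opens to 85 mm and grips with 20 to 120 N. Pads are 22 mm wide; open, the fingers measure 114 mm over their backs; the gripper's body (76 mm by 85 mm) begins 54 mm behind the grasp point. The pads swing forward as they close: fully open they stand 13 mm farther back than shut.
Start: joints at [1.509, 0.385, 0.008, 0, -1.194, -0.259], TCP at [197.046, 593.104, 404.712] pointing down, gripper open.
Joint ranges: [-3.14, 3.14], [-1.21, 2.06], [-1.07, 1.41], [-3.16, 2.05], [-2.99, -0.16], [-3.1, 3.1]. Speed limits (rad/s): [2.79, 2.79, 3.14, 3.14, 3.14, 3.14].

## Interface

Orientations are given as a unit quaternion [x, y, z, w].
In Python, from bench import arm gives the robot as it stands. The module is installed in compiled form; this text tells all that it offers.
- The arm moves only by the tool move_arm, never from a script. Its arguments are lists of equal length, an entry for each row: "fingers": the finger opening in mm, from 0 to 85.4; "travel": the shift along the tool's x, y, z in mm, a list of three; "dr": the turn, a rotation vector about the tool's x, y, z in rad, a list of three. A call has 1 to 10 rows; each row is the pose to reach, as a shift and turn from the pose commanded when the call began, along the tool's axes at that moment; what a row does not reach only later rows make up. A row lasts 1/10 s, in which the tool goes at most 50 mm and 8.59 degrees, less where a joint would pass 70% of its speed; a pose out of reach is approached as far as the arm can. A call with a gripper value outside its range is refused whole. The fingers move at their own pace and stop on an object; the grip force is fixed at half the most. Time passes only in rows, so rows that repeat a pose let the fingers close. It gives the time, the measured TCP pose, the force, the opening and the grip force at its end, in the units of the state.
- arm.read_state(): the state, without advancing time (a new reading comes with each control period).
- arm.get_image(name): name is "scene" or "top" or "wrist"; returns the picture (384x512x3 uint8, red, green, blue); there is no depth.
- arm.camera_model(name): a dict with "intrinsics" (3x3 intrinsics, pixels), "pose" (4x4, takes a point from camera to world coordinates). Camera axes: x right, y up, looking along -z (the intrinsics and any distortion apply to the point x, -y, -z); pixel columns grow to the right and rows downward; lengths in mm; the calibration is good to about 2 mm. The wrist camera is an equidistant fisheye: a pixel r from the principal point sees the ray r / f radians off the axis. A picture is of the moment at which its call begins: read the wrist's pose just before it. camera_model takes no time and is no camera call; for the wrist camera it gives the pose at the moment of the call.
- arm.job_done(): hands the job in; it is judged then, once.
The state is a dict: "clock": time; "joints": joint angles; "joint_vel": joint speeds; "joint_efforts": joint torques, N m; "position": TCP position; "ee_rot": TCP orientation; "contact_force": force on the tool from outside, world axes, zero at the start; "wrist_torque": the same for the moment, N m; "gripper_width": finger opening in mm; "grasp_force": force on a finger pad.
Only numpy, scipy, OpenCV 4.12 (cv2) and the standard library are available. Lean on these libraries where they do the work, as an engineer would, in place of code of your own. Each camera call takes 0.05 s, during which the arm holds its last target. There are 200 camera calls.

## Task

Draw the blue tray mould out from under the low draining shelf and slide it into the tray sealer, under the sealing head and on its two ledges, nose first until it is fully home against the stop with the black handle sticking out at the front. Let go of it there, and leave everything else on the table standing where it is.

Things in the scene. Friction and masses are not known exactly. Their poses are not given: they have to be found in the camera images.
- mould: Tray mould, about 0.22 kg: flat blue open frame 110 (x) by 100 (y) by 20 mm high; its bars are 18 mm wide round an open window 74 by 64 mm; a black handle sticks out behind. Origin: centre of the frame's underside; z up; x points from handle to nose. It starts flat on the table, nose end about 75 mm out in front of the shelf, handle and rear under it.
- mould_nose (a point): middle of the mould's nose face (the end away from the handle): mould x +55, y 0, z 10 mm
- mould_handle (a point): gripping point in the mould's handle: mould x -95, y 0, z 13 mm. The handle is a straight bar 20 mm wide (y) and 18 mm high (z 4 to 22), from mould x -55 to x -120 mm.
- shelf: Draining shelf, fixed, open at the front: steel board 190 mm wide (y), 180 mm deep (x 0 to 180), 8 mm thick, underside 55 mm above the table, on four 12 mm square legs centred at x 10 and 170, y +-86 mm (160 mm clear between). A lidded pan is fixed on it from x 58 mm back, top 146 mm above the table. Origin: on the table under the middle of the front edge; x points inwards, z up.
- shelf_edge (a point): middle of the front edge of the shelf board, on its underside (shelf x 0, y 0, z 55 mm)
- sealer: Tray sealer, fixed: steel machine 170 mm wide (y), open at the front. Origin: on the table under the middle of its grey sealing head's front edge; x points inwards, z up. The head covers x 0 to 100 mm, underside 85 and top 127 mm above the table; a black bar on it (x 45 mm) rises to 168 mm. The housing behind (x 80 to 225 mm) with a white film roll on it rises to 236 mm.
- sealer_mouth (a point): Middle of the front ends of the two ledges, at their top: sealer x -40, y 0, z 45 mm. The ledges (y 39 to 53 mm either side, open between) run from here to the stop. Guide walls at y +-53 mm leave the mould 3 mm play each side from x -10 mm on; before that the guides, 60 mm above the table, flare out to about +-57 mm.
- sealer_home (a point): Middle of the foot of the stop (the housing's front face), level with the ledges' tops: sealer x +80, y 0, z 45 mm. With the mould home its nose face touches the stop: mould origin at sealer x +25, y 0, z +45 mm, mould x axis along sealer x, handle end at sealer x -95 mm.
- bottle: Bystander, to be left alone: yellow squeeze bottle with a red cap, 56 mm across, 170 mm high. Origin: centre of its underside, z up.
- jar: Bystander, to be left alone: glass jar with a green lid, 60 mm across, 85 mm high. Origin: centre of its underside, z up.
- can: Bystander, to be left alone: food can with an orange band, 60 mm across, 95 mm high. Origin: centre of its underside, z up.
- tub: Bystander, to be left alone: open black tub, 100 mm (x) by 80 mm (y), 50 mm high. Origin: centre of its underside, z up.
- bowl: Bystander, to be left alone: steel bowl, 130 mm across, 55 mm high. Origin: centre of its underside, z up.
- spatula: Bystander, to be left alone: spatula about 240 mm long, lying along its x axis. Origin: centre of its underside.
- mug: Bystander, to be left alone: white mug, 76 mm across without its handle, 85 mm high. Origin: centre of its underside, z up.

How it is judged:
By the outcome, as a careful person would: the job done as asked, in the order asked, and still so for the second after the job is handed in, with the robot touching nothing.
It also fails if it takes over 67 s, if anything falls off the work surface, if the arm or the gripper's body presses on something with over 40 N, if the wrist force passes 120 N, or if a joint passes its speed limit or range.

## Working session

There is one attempt and no reset: what is moved stays moved. The work goes in short steps, Python scripts to look and compute and a tool call to move; the robot and the scene stay as the last step left them, time stands still between calls to the robot, and variables do not carry over. Pictures are saved under pics/ and viewed, at most 10 in all, crops included, and the job is handed in when it is done.

Besides the shell and the picture viewer there is one more tool, called after "Emit:" as name(argument=value, ...) on one line, values as JSON. move_arm: Moves the arm, as the interface text tells. Its arguments: {"type":"object","properties":{"fingers":{"type":"array","items":{"type":"number"}},"travel":{"type":"array","items":{"type":"array","items":{"type":"number"}}},"dr":{"type":"array","items":{"type":"array","items":{"type":"number"}}}},"required":["fingers","travel","dr"]}

```bash
mkdir -p pics; python3 - <<'E'
from bench import arm
import cv2,json,numpy as np
np.set_printoptions(precision=4,suppress=True)
print(arm.read_state())
for n in("scene","top"):
    im=arm.get_image(n); cv2.imwrite(f"pics/{n}0.png",cv2.resize(im[:,:,::-1],None,fx=1.5,fy=1.5,interpolation=cv2.INTER_CUBIC)); print(n,arm.camera_model(n))
E
```

```text
{'clock': 0.0, 'joints': array([ 1.5086,  0.3856,  0.0066, -0.0005, -1.194 , -0.2586]), 'joint_vel': array([ 0.0008,  0.0006, -0.0009, -0.0005,  0.0001,  0.0018]), 'joint_efforts': array([  0.0006, -39.229 ,  18.8405,   4.1862,  -0.0046,  -0.    ]), 'position': array([196.9559, 592.9409, 403.6083]), 'ee_rot': array([ 0.9871, -0.1598, -0.0001,  0.0011]), 'contact_force': array([-0.1885,  0.0107,  0.1975]), 'wrist_torque': array([ 0.018 , -0.0538,  0.0564]), 'grasp_force': 0.0, 'gripper_width': 85.64696594754501}
scene {'intrinsics': array([[471.0591,   0.    , 260.7886],
       [  0.    , 471.0591, 183.2661],
       [  0.    ,   0.    ,   1.    ]]), 'pose': array([[   0.1904,   -0.8047,    0.5623, 1503.9994],
       [   0.9817,    0.1576,   -0.107 , -213.7857],
       [  -0.0025,    0.5724,    0.82  , 1507.3862],
       [   0.    ,    0.    ,    0.    ,    1.    ]])}
top {'intrinsics': array([[482.3318,   0.    , 260.7918],
       [  0.    , 482.3318, 191.1865],
       [  0.    ,   0.    ,   1.    ]]), 'pose': array([[  -0.0244,    0.9904,   -0.1359,  295.3523],
       [  -0.9997,   -0.0245,    0.0005,   -9.602 ],
       [  -0.0029,    0.1359,    0.9907, 1753.7461],
       [   0.    ,    0.    ,    0.    ,    1.    ]])}
```

View pics/scene0.png

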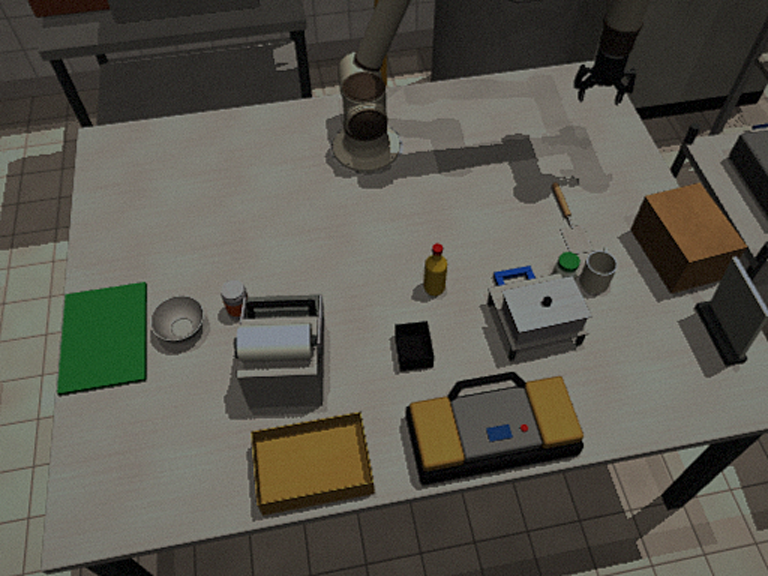

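View pics/top0.png

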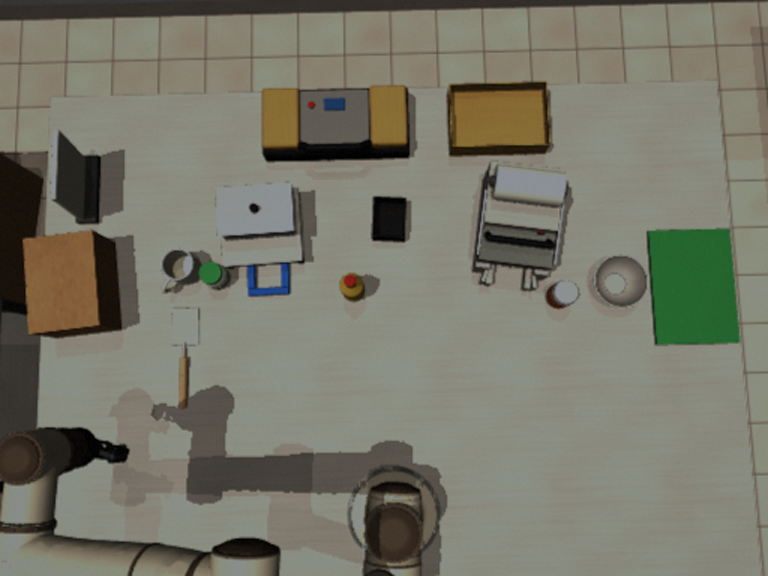

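Scene (1.5x): the shelf has its open side towards the robot, with the blue nose showing at about (268,280) in the top view. The sealer is at about (520,220), also open towards the robot. The bottle is at (352,287), the jar at (212,275), the mug at (178,265), the can at (562,294) and the bowl at (620,282).

```bash
cat > h.py <<'E'
from bench import arm
import numpy as np, cv2
from scipy.spatial.transform import Rotation as R
from scipy.optimize import least_squares
np.set_printoptions(precision=4,suppress=True)
def ray(cm,u,v,fish):
    K=cm["intrinsics"]; x=(u-K[0,2])/K[0,0]; y=(v-K[1,2])/K[1,1]
    if fish:
        t=np.hypot(x,y); s=np.sin(t)/max(t,1e-9); d=np.array([x*s,-y*s,-np.cos(t)])
    else: d=np.array([x,-y,-1.])
    return cm["pose"][:3,:3]@d
def back(cm,u,v,z,fish=False):
    d=ray(cm,u,v,fish); o=cm["pose"][:3,3]; return o+d*(z-o[2])/d[2]
def proj(cm,P,fish=False):
    P=np.atleast_2d(P); q=(P-cm["pose"][:3,3])@cm["pose"][:3,:3]; q=q*[1,-1,-1]; K=cm["intrinsics"]
    if fish:
        r=np.hypot(q[:,0],q[:,1]); t=np.arctan2(r,q[:,2]); s=t/np.maximum(r,1e-9); xy=q[:,:2]*s[:,None]
    else: xy=q[:,:2]/q[:,2:]
    return xy*[K[0,0],K[1,1]]+[K[0,2],K[1,2]]
def tool(): 
    s=arm.read_state(); return s["position"],R.from_quat(s["ee_rot"])
def go(P,yaw,tilt=0):
    "travel/dr for the grasp point at P, tool z down, tool y along world angle yaw (mod pi)"
    p,r=tool(); best=None
    for k in(0,np.pi):
        y=np.array([np.cos(yaw+k),np.sin(yaw+k),0]); z=np.array([0,0,-1.]); x=np.cross(y,z)
        T=R.from_matrix(np.c_[x,y,z]); dr=(r.inv()*T).as_rotvec()
        if best is None or np.linalg.norm(dr)<np.linalg.norm(best[1]):
            best=(r.inv().apply(np.array(P)-155*z-p),dr)
    print("travel",best[0].round(1),"dr",best[1].round(4)); return best
E
python3 - <<'E'
from h import *
c=arm.camera_model("top")
im=cv2.imread("pics/top0.png"); h=cv2.cvtColor(im,cv2.COLOR_BGR2HSV)
m=cv2.inRange(h,(105,150,60),(130,255,255)); m[:230]=0; m[330:]=0
pts=cv2.findNonZero(m)[:,0]; print("mould bbox",pts.min(0),pts.max(0))
f=lambda u,v,z:back(c,(u+.5)/1.5-.5,(v+.5)/1.5-.5,z)
for n,u,v,z in[("noseL",248,296,20),("noseR",291,294,20),("shL",221,266,63),("shR",302,262,63),("headL",478,264,127),("headR",553,271,127),("ledL",487,285,60),("ledR",531,289,60),("bottle",350,281,170),("jar",211,273,85),("mug",178,263,85),("can",565,292,95),("bowl",620,281,55),("tubF",390,240,50),("spat",184,360,5),("barL",484,233,168),("barR",556,241,168)]:
    print(n,f(u,v,z))
E
```

```text
mould bbox [248 263] [288 294]
noseL [519.8783 336.5711  20.    ]
noseR [522.1808 232.6432  20.    ]
shL [587.5576 392.1744  63.    ]
shR [592.4005 200.1327  63.    ]
headL [ 566.564  -208.8376  127.    ]
headR [ 546.194  -378.6913  127.    ]
ledL [ 526.9347 -236.2539   60.    ]
ledR [ 514.836  -339.6534   60.    ]
bottle [528.325   80.9803 170.    ]
jar [567.7566 410.1884  85.    ]
mug [593.3768 487.6923  85.    ]
can [ 501.3714 -410.9643   95.    ]
bowl [ 529.3833 -552.3865   55.    ]
tubF [642.955  -9.723  50.   ]
spat [370.2588 493.3434   5.    ]
barL [ 629.5662 -220.0644  168.    ]
barR [ 607.3757 -379.7765  168.    ]
```

```bash
python3 - <<'E'
from h import *
go([500,285,230],0.0)
c=arm.camera_model("wrist");p,r=tool();print(c["intrinsics"][:,2],c["intrinsics"][0,0]);print(r.inv().apply(c["pose"][:3,3]-p), r.as_matrix().T@c["pose"][:3,:3])
E
```

```text
travel [384.7 196.6  19.2] dr [ 0.0016 -0.0013  1.2498]
[262.3735 191.6688   1.    ] 297.3186396354542
[69.3321 -0.5201 30.8419] [[ 0.001   0.9625  0.2714]
 [ 1.     -0.0009 -0.0006]
 [-0.0004  0.2714 -0.9625]]
```

Emit:
move_arm(fingers=[50, 50, 50, 50, 50, 50, 50, 50, 50, 50], travel=[[385, 197, 19], [385, 197, 19], [385, 197, 19], [385, 197, 19], [385, 197, 19], [385, 197, 19], [385, 197, 19], [385, 197, 19], [385, 197, 19], [385, 197, 19]], dr=[[0, 0, 1.25], [0, 0, 1.25], [0, 0, 1.25], [0, 0, 1.25], [0, 0, 1.25], [0, 0, 1.25], [0, 0, 1.25], [0, 0, 1.25], [0, 0, 1.25], [0, 0, 1.25]])

```text
clock: 1.1
position: [502.4, 281.8, 384.7]
ee_rot: [-0.705, 0.709, -0.0, -0.001]
contact_force: [-0.9, 0.5, -0.5]
gripper_width: 50.1
grasp_force: 0.0
```

```bash
python3 - <<'E'
from h import *
import pickle
s=arm.read_state();print(s["clock"],s["position"],s["joints"],R.from_quat(s["ee_rot"]).as_matrix())
c=arm.camera_model("wrist");im=arm.get_image("wrist")
pickle.dump((c,im),open("w1.pkl","wb"))
cv2.imwrite("pics/w1.png",cv2.resize(im[:,:,::-1],None,fx=1.5,fy=1.5,interpolation=cv2.INTER_CUBIC))
E
```

```text
1.1 [502.3647 281.7798 384.6723] [ 0.7923  0.3172 -0.1457  0.0002 -1.1099 -0.7986] [[-0.0062 -1.     -0.0013]
 [-1.      0.0062 -0.0016]
 [ 0.0016  0.0013 -1.    ]]
```

View pics/w1.png

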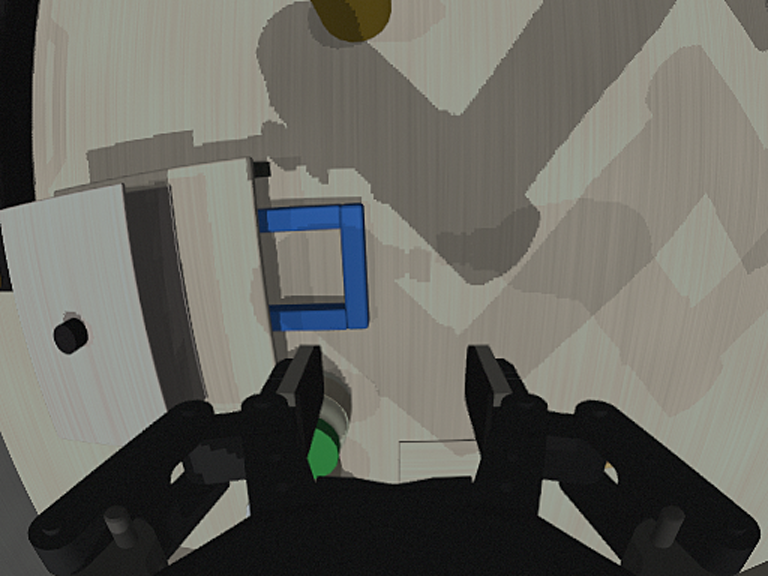

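The nose bar's outer corners are at about (363,204) and (368,328). The window edge runs (342,230) to (346,305), and the shelf front edge (251,160) to (275,365).

```bash
python3 - <<'E'
from h import *
import pickle
c,im=pickle.load(open("w1.pkl","rb"))
f=lambda u,v,z:back(c,(u+.5)/1.5-.5,(v+.5)/1.5-.5,z,True)
N=[f(363,204,20),f(368,327,20)]
print(N, N[1]-N[0], f(342,231,20),f(346,304,20),"shelf",f(251,160,63),f(273,345,63))
d=N[1]-N[0]; yaw=np.arctan2(-d[0],d[1]); n=np.array([-np.cos(yaw),-np.sin(yaw),0]); print("len",np.linalg.norm(d),"yaw of inward",yaw)
P=(N[0]+N[1])/2-9*n; print(P); go([P[0],P[1],11],yaw); go([P[0],P[1],60],yaw)
E
```

```text
[array([525.3835, 241.5989,  20.    ]), array([523.4937, 339.3253,  20.    ])] [-1.8898 97.7263  0.    ] [541.7124 261.9152  20.    ] [540.4618 319.9238  20.    ] shelf [597.2001 205.9498  63.    ] [590.4906 337.4109  63.    ]
len 97.74458192034334 yaw of inward 0.01933511119595627
[533.437  290.6361  20.    ]
travel [ -7.9 -32.3 218.8] dr [ 0.0013 -0.001  -0.0231]
travel [ -7.9 -32.3 169.8] dr [ 0.0013 -0.001  -0.0231]
```

Emit:
move_arm(fingers=[50, 50, 50, 50, 50, 50, 50, 18, 10, 10], travel=[[-8, -32, 50], [-8, -32, 100], [-8, -32, 150], [-8, -32, 190], [-8, -32, 208], [-8, -32, 208], [-8, -32, 208], [-8, -32, 208], [-8, -32, 208], [-8, -32, 208]], dr=[[0, 0, -0.023], [0, 0, -0.023], [0, 0, -0.023], [0, 0, -0.023], [0, 0, -0.023], [0, 0, -0.023], [0, 0, -0.023], [0, 0, -0.023], [0, 0, -0.023], [0, 0, -0.023]])

```text
clock: 2.15
position: [532.6, 293.2, 179.7]
ee_rot: [0.715, -0.699, 0.0, -0.002]
contact_force: [-1.4, 0.1, 5.4]
gripper_width: 16.1
grasp_force: 61.1
```

Emit:
move_arm(fingers=[5, 5, 5, 5], travel=[[0, 0, 0], [0, 0, 0], [0, 0, 0], [0, 0, 0]], dr=[[0, 0, 0], [0, 0, 0], [0, 0, 0], [0, 0, 0]])

```text
clock: 2.55
position: [532.6, 293.3, 179.8]
ee_rot: [0.715, -0.699, 0.0, -0.002]
contact_force: [-1.7, 1.3, 6.8]
gripper_width: 16.1
grasp_force: 61.2
```

Emit:
move_arm(fingers=[5, 5, 5, 5, 5, 5, 5, 5, 5, 5], travel=[[0, 5, -4], [0, 25, -4], [0, 50, -4], [0, 75, -4], [0, 100, -4], [0, 125, -4], [0, 150, -4], [0, 175, -4], [0, 190, -4], [0, 190, -4]], dr=[[0, 0, 0], [0, 0, 0], [0, 0, 0], [0, 0, 0], [0, 0, 0], [0, 0, 0], [0, 0, 0], [0, 0, 0], [0, 0, 0], [0, 0, 0]])

```text
clock: 3.55
position: [340.5, 287.4, 181.8]
ee_rot: [0.716, -0.698, 0.0, 0.001]
contact_force: [0.0, 0.3, -1.7]
gripper_width: 16.7
grasp_force: 60.1
```

Emit:
move_arm(fingers=[5, 5, 5, 50, 50, 50, 50, 50, 50, 50], travel=[[0, 0, 2], [0, 0, 4], [0, 0, 4], [0, 0, 4], [0, 0, 4], [0, 0, -40], [0, 0, -90], [0, 0, -140], [0, 0, -180], [0, 0, -180]], dr=[[0, 0, 0], [0, 0, 0], [0, 0, 0], [0, 0, 0], [0, 0, 0], [0, 0, 0], [0, 0, 0], [0, 0, 0], [0, 0, 0], [0, 0, 0]])

```text
clock: 4.55
position: [343.8, 289.5, 367.6]
ee_rot: [0.715, -0.699, -0.001, -0.007]
contact_force: [1.0, 1.1, -1.1]
gripper_width: 49.9
grasp_force: 0.0
```

```bash
python3 - <<'E'
from h import *
import pickle
s=arm.read_state();print(s["clock"],s["position"],s["joints"])
c=arm.camera_model("wrist");im=arm.get_image("wrist")
pickle.dump((c,im),open("w2.pkl","wb"))
cv2.imwrite("pics/w2.png",cv2.resize(im[:,:,::-1],None,fx=1.5,fy=1.5,interpolation=cv2.INTER_CUBIC))
E
```

```text
4.55 [343.7595 289.5201 367.6023] [ 1.064   0.1147 -0.4627  0.0023 -0.9797 -1.042 ]
```

View pics/w2.png

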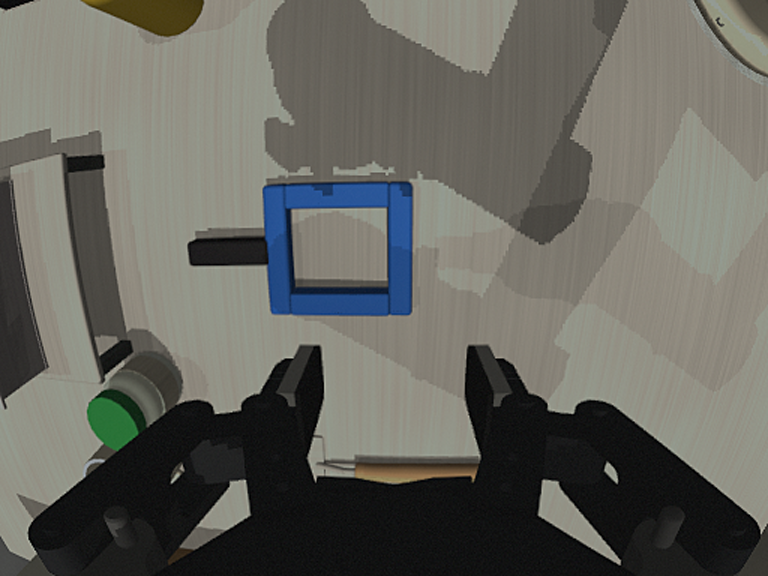

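The mould is flat and clear of the shelf. Its frame corners are at about (264,186), (412,182), (411,314) and (270,314), and the handle end is at (190,252).

```bash
python3 - <<'E'
from h import *
import pickle
c,im=pickle.load(open("w2.pkl","rb"))
px=np.array([(264,186),(412,182),(411,313),(270,313),(388,206),(388,288)])
px=(px+.5)/1.5-.5
M=np.array([(-55,-50),(55,-50),(55,50),(-55,50),(37,-32),(37,32)])*[1,-1]  # nose to -x world, image up=-y -> mould y flips
W=lambda q:np.array([[q[0]+x*np.cos(q[2])-y*np.sin(q[2]),q[1]+x*np.sin(q[2])+y*np.cos(q[2]),20] for x,y in M])
best=None
for s in(1,-1):
    M=M*[1,s]
    r=least_squares(lambda q:(proj(c,W(q),True)-px).ravel(),[389,290,3.14])
    if best is None or r.cost<best.cost: best=r
q=best.x; print(q,best.cost,best.fun.reshape(-1,2))
u=np.array([np.cos(q[2]),np.sin(q[2])])
H=q[:2]-95*u; print("handle",H,"end",q[:2]-120*u, "seen end",[back(c,190/1.5,v/1.5,22,True) for v in(241,264)])
go([H[0],H[1],23],q[2]+np.pi/2)
E
```

```text
[388.6498 286.4087   3.1695] 9.00465816540861 [[-1.9632 -1.6803]
 [ 0.8177 -1.4063]
 [ 0.9415  1.0205]
 [-0.0347  0.5964]
 [-0.1668 -0.554 ]
 [ 0.2201  2.4531]]
handle [483.6128 289.0617] end [508.603  289.7599] seen end [array([504.5574, 280.5191,  22.    ]), array([506.1819, 298.801 ,  22.    ])]
travel [   4.  -139.8  186.9] dr [0.0018 0.0081 1.5651]
```

Emit:
move_arm(fingers=[50, 50, 50, 50, 50, 50, 50, 50, 50, 50], travel=[[4, -30, 0], [4, -60, 0], [4, -100, 0], [4, -140, 20], [4, -140, 40], [4, -140, 60], [4, -140, 80], [4, -140, 100], [4, -140, 120], [4, -140, 120]], dr=[[0, 0, -1.577], [0, 0, -1.577], [0, 0, -1.577], [0, 0, -1.577], [0, 0, -1.577], [0, 0, -1.577], [0, 0, -1.577], [0, 0, -1.577], [0, 0, -1.577], [0, 0, -1.577]])

```text
clock: 5.6
position: [481.5, 286.1, 236.4]
ee_rot: [1.0, -0.022, -0.004, 0.004]
contact_force: [-0.1, 0.4, 0.3]
gripper_width: 50.0
grasp_force: 0.0
```

Emit:
move_arm(fingers=[50], travel=[[0, 0, 0]], dr=[[0, 0, -0.08]])

```text
clock: 5.7
position: [482.2, 286.8, 238.5]
ee_rot: [1.0, 0.018, -0.002, 0.002]
contact_force: [0.3, 0.7, 0.9]
gripper_width: 49.8
grasp_force: 0.0
```

```bash
python3 - <<'E'
from h import *
s=arm.read_state();print(s["clock"],s["position"],s["joints"])
go([483.3,289,22],3.1695+np.pi/2)
E
```

```text
5.7 [482.1881 286.762  238.4706] [ 0.8253  0.4539 -0.356  -0.0004 -0.7669  0.7815]
travel [ 1.5 -2.4 61.5] dr [0.0041 0.0044 0.0078]
```

Emit:
move_arm(fingers=[50, 50, 50, 50], travel=[[1, -2, 20], [1, -2, 40], [1, -2, 40], [1, -2, 40]], dr=[[0, 0, 0.01], [0, 0, 0.01], [0, 0, 0.01], [0, 0, 0.01]])

```text
clock: 6.1
position: [483.3, 289.2, 200.4]
ee_rot: [1.0, 0.011, -0.001, 0.001]
contact_force: [-0.1, -0.2, 0.1]
gripper_width: 49.9
grasp_force: 0.0
```

```bash
python3 - <<'E'
from h import *
s=arm.read_state();print(s["clock"],s["position"])
go([483.3,289,22],3.1695+np.pi/2)
E
```

```text
6.1 [483.3431 289.242  200.381 ]
travel [ 0.   0.2 23.4] dr [ 0.0025  0.0021 -0.0059]
```

Emit:
move_arm(fingers=[50, 50, 50, 20, 5, 5, 5, 5, 5, 5], travel=[[0, 0, 12], [0, 0, 23], [0, 0, 23], [0, 0, 23], [0, 0, 23], [0, 0, 23], [0, 0, 23], [0, 0, 23], [0, 0, 23], [0, 0, 23]], dr=[[0, 0, 0], [0, 0, 0], [0, 0, 0], [0, 0, 0], [0, 0, 0], [0, 0, 0], [0, 0, 0], [0, 0, 0], [0, 0, 0], [0, 0, 0]])

```text
clock: 7.1
position: [483.5, 289.8, 179.2]
ee_rot: [1.0, 0.011, 0.0, -0.0]
contact_force: [-0.3, -0.2, 4.4]
gripper_width: 18.2
grasp_force: 61.0
```

Emit:
move_arm(fingers=[5, 5, 5, 5, 5, 5, 5, 5, 5, 5], travel=[[0, 0, -10], [0, 0, -30], [0, 0, -60], [0, 0, -90], [0, 0, -120], [0, 0, -150], [0, 0, -180], [0, 0, -210], [0, 0, -230], [0, 0, -230]], dr=[[0, 0, 0], [0, 0, 0], [0, 0, 0], [0, 0, 0], [0, 0, 0], [0, 0, 0], [0, 0, 0], [0, 0, 0], [0, 0, 0], [0, 0, 0]])

```text
clock: 8.1
position: [483.5, 289.7, 412.0]
ee_rot: [1.0, 0.011, 0.002, -0.002]
contact_force: [0.2, 0.6, -2.5]
gripper_width: 18.9
grasp_force: 60.4
```

```bash
python3 - <<'E'
from h import *
s=arm.read_state();print(s["clock"],s["position"],s["joints"],s["gripper_width"])
# target: grasp over sealer-x -170 pose, tool x along -sealer x
ys=-0.125; o=np.array([556,-294]); u=np.array([np.cos(ys),np.sin(ys)])
print(o-200*u)
E
```

```text
8.1 [483.4804 289.6606 411.9948] [ 0.8274  0.2739 -0.1364  0.0007 -1.1539  0.7656] 18.933207436102975
[ 357.5605 -269.0651]
```

Emit:
move_arm(fingers=[5, 5, 5, 5, 5, 5, 5, 5, 5, 5], travel=[[-6, 40, 0], [-12, 80, 0], [-18, 120, 0], [-24, 160, 0], [-30, 200, 0], [-36, 240, 0], [-42, 280, 0], [-48, 320, 0], [-54, 360, 0], [-60, 400, 0]], dr=[[0, 0, 0.12], [0, 0, 0.24], [0, 0, 0.36], [0, 0, 0.48], [0, 0, 0.6], [0, 0, 0.72], [0, 0, 0.84], [0, 0, 0.96], [0, 0, 1.08], [0, 0, 1.2]])

```text
clock: 9.1
position: [431.0, -113.1, 407.1]
ee_rot: [0.83, -0.558, -0.001, 0.001]
contact_force: [1.6, 0.1, -1.9]
gripper_width: 18.3
grasp_force: 60.3
```

```bash
python3 - <<'E'
from h import *
go([430,-180,257],-0.125)
E
```

```text
travel [61.6 26.2 -4.9] dr [0.0031 0.0009 0.513 ]
```

Emit:
move_arm(fingers=[5, 5, 5, 5, 5, 5], travel=[[20, 8, 0], [40, 17, 0], [60, 26, 0], [60, 26, 0], [60, 26, 0], [60, 26, 0]], dr=[[0, 0, 0.12], [0, 0, 0.25], [0, 0, 0.38], [0, 0, 0.5], [0, 0, 0.5], [0, 0, 0.5]])

```text
clock: 9.7
position: [430.7, -176.8, 407.5]
ee_rot: [-0.669, 0.743, 0.001, -0.001]
contact_force: [-0.7, 0.5, -1.4]
gripper_width: 18.7
grasp_force: 60.3
```

```bash
python3 - <<'E'
from h import *
import pickle
s=arm.read_state();print(s["clock"],s["position"],s["joints"],R.from_quat(s["ee_rot"]).as_matrix())
c=arm.camera_model("wrist");im=arm.get_image("wrist")
pickle.dump((c,im),open("w3.pkl","wb"))
cv2.imwrite("pics/w3.png",cv2.resize(im[:,:,::-1],None,fx=1.5,fy=1.5,interpolation=cv2.INTER_CUBIC))
E
```

```text
9.7 [ 430.7348 -176.8467  407.4924] [-0.0394  0.1087 -0.3593 -0.0006 -1.1054 -0.065 ] [[-0.1045 -0.9945 -0.0026]
 [-0.9945  0.1045  0.0006]
 [-0.0003  0.0027 -1.    ]]
```

View pics/w3.png

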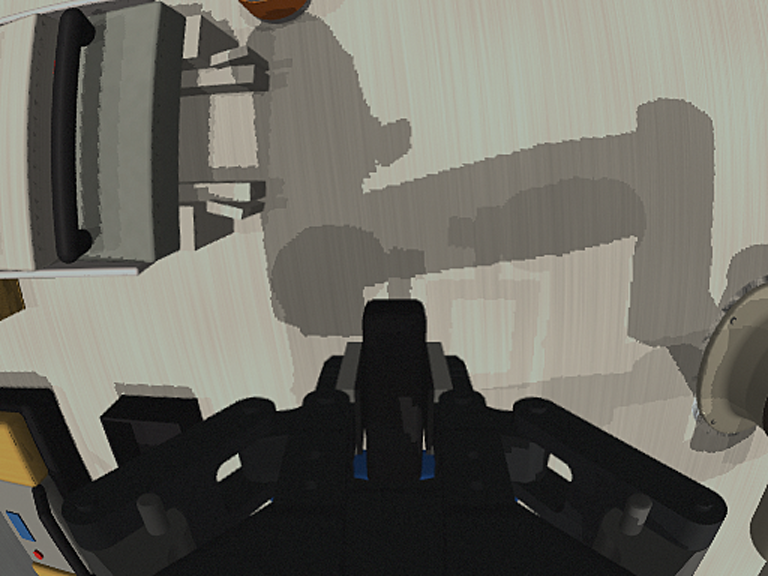

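The sealer is at the upper left: the ledge/guide fronts are near (265,70) and (264,192), and the head's front edge runs (183,10) to (180,255). I'll zoom in for exact corners.

```bash
python3 - <<'E'
import pickle,cv2
c,im=pickle.load(open("w3.pkl","rb"))
cr=cv2.convertScaleAbs(im[0:185,60:200,::-1],alpha=1.5)
cv2.imwrite("pics/w3c.png",cv2.resize(cr[0:150],None,fx=4,fy=4,interpolation=cv2.INTER_CUBIC))
cv2.imwrite("pics/w3d.png",cv2.resize(cr[35:185],None,fx=4,fy=4,interpolation=cv2.INTER_CUBIC))
E
```

```text
(no output)
```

View pics/w3c.png

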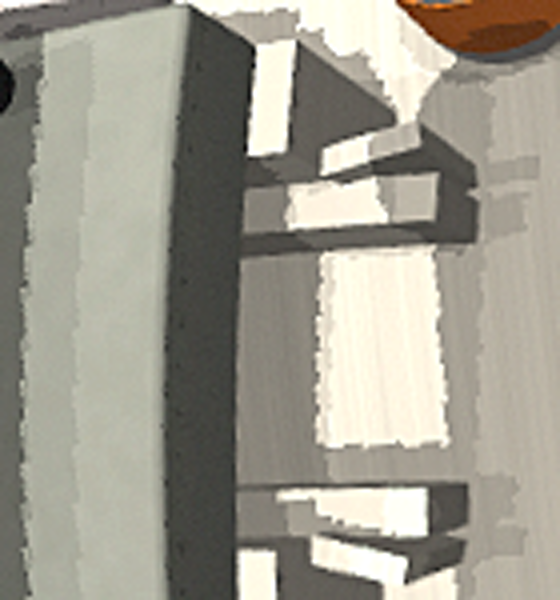

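```bash
cat > fit.py <<'E'
from h import *
import pickle
c,im=pickle.load(open("w3.pkl","rb"))
px=np.array([(435,222),(438,172),(430,487),(428,536)])
px=np.c_[60+(px[:,0]+.5)/4-.5,(px[:,1]+.5)/4-.5]
M=np.array([(-40,-39,45),(-40,-53,45),(-40,39,45),(-40,53,45)],float)
W=lambda q,M:np.c_[R.from_euler('z',q[2]).apply(M)[:,:2]+q[:2],M[:,2]]
r=least_squares(lambda q:(proj(c,W(q,M),True)-px).ravel(),[556,-294,-.12])
q=r.x; print(q,r.cost); print(r.fun.reshape(-1,2))
def crop(P): 
    uv=proj(c,W(q,np.array(P,float)),True); return (uv-[60,0]+.5)*4-.5
print(crop([(0,-85,85),(0,-85,127),(0,0,85),(0,0,127),(0,40,85),(0,40,127),(-10,39,45),(-10,-39,45)]))
u=np.array([np.cos(q[2]),np.sin(q[2])])
print("head-line yaw from px:")
f=lambda x,y,z:back(c,60+(x+.5)/4-.5,(y+.5)/4-.5,z,True)
a,b=f(188,8,127),f(165,590,127);print(a,b,np.arctan2(-(b-a)[0],(b-a)[1]))
a,b=f(250,50,85),f(237,590,85);print(a,b,np.arctan2(-(b-a)[0],(b-a)[1]))
for sx in(-70,-200,-230): print(sx,q[:2]+sx*u)
E
python3 fit.py
```

```text
[ 567.1253 -290.2297   -0.1422] 0.3061752503125847
[[ 0.0828 -0.5688]
 [-0.0436  0.266 ]
 [-0.3004  0.2287]
 [ 0.249   0.0687]]
[[261.2872  44.9802]
 [188.2743  -2.2309]
 [243.0858 351.9916]
 [163.8396 343.7557]
 [243.3039 502.8124]
 [164.9913 515.5332]
 [333.4591 489.6377]
 [338.6764 226.5537]]
head-line yaw from px:
[ 555.1944 -371.6052  127.    ] [ 576.1449 -233.4746  127.    ] -0.1505241246429154
[ 558.5009 -373.8674   85.    ] [ 578.8777 -227.9953   85.    ] -0.1387913463030574
-70 [ 497.8317 -280.3106]
-200 [ 369.1435 -261.8894]
-230 [ 339.4462 -257.6384]
```

```bash
python3 - <<'E'
from h import *
go([369,-262,250],-0.143+np.pi/2)
E
```

```text
travel [91.3 52.6  2.9] dr [ 0.0014  0.0017 -1.5324]
```

Emit:
move_arm(fingers=[5, 5, 5, 5, 5, 5, 5, 5, 5, 5], travel=[[9, 5, 0], [18, 10, 0], [27, 15, 0], [36, 20, 0], [45, 26, 0], [54, 31, 0], [63, 36, 0], [72, 41, 0], [81, 47, 0], [91, 53, 0]], dr=[[0, 0, 0.14], [0, 0, 0.28], [0, 0, 0.42], [0, 0, 0.56], [0, 0, 0.7], [0, 0, 0.84], [0, 0, 0.98], [0, 0, 1.12], [0, 0, 1.26], [0, 0, 1.4]])

```text
clock: 10.75
position: [368.4, -261.5, 408.3]
ee_rot: [-0.03, 1.0, 0.0, -0.0]
contact_force: [-0.2, -0.3, -1.5]
gripper_width: 18.3
grasp_force: 60.3
```

Emit:
move_arm(fingers=[5, 5, 5, 5], travel=[[0, 0, 0], [0, 0, 0], [0, 0, 0], [0, 0, 0]], dr=[[0, 0, 0.12], [0, 0, 0.209], [0, 0, 0.209], [0, 0, 0.209]])

```text
clock: 11.15
position: [368.7, -261.4, 408.5]
ee_rot: [0.071, 0.997, 0.0, -0.0]
contact_force: [0.9, 0.6, -1.5]
gripper_width: 18.7
grasp_force: 60.3
```

```bash
python3 - <<'E'
from h import *
s=arm.read_state();print(s["clock"],s["position"],s["joints"],s["gripper_width"])
go([369.1,-261.9,224+14-155],-0.143+np.pi/2)
E
```

```text
11.15 [ 368.7438 -261.4061  408.4657] [-0.2554  0.0828 -0.3865 -0.0003 -1.1022 -1.4571] 18.684582343360564
travel [ -0.5  -0.5 170.5] dr [ 0.0003 -0.0007  0.0012]
```

Emit:
move_arm(fingers=[5, 5, 5, 5, 5, 5, 5, 5], travel=[[0, 0, 25], [0, 0, 55], [0, 0, 85], [0, 0, 115], [0, 0, 140], [0, 0, 160], [0, 0, 170], [0, 0, 170]], dr=[[0, 0, 0], [0, 0, 0], [0, 0, 0], [0, 0, 0], [0, 0, 0], [0, 0, 0], [0, 0, 0], [0, 0, 0]])

```text
clock: 11.95
position: [368.7, -261.6, 237.7]
ee_rot: [0.072, 0.997, 0.0, -0.002]
contact_force: [-0.8, -0.5, -1.6]
gripper_width: 18.2
grasp_force: 60.3
```

```bash
python3 - <<'E'
from h import *
import pickle
s=arm.read_state();print(s["clock"],s["position"])
go([369.1,-261.9,224+14-155],-0.143+np.pi/2)
c=arm.camera_model("wrist");w=arm.get_image("wrist")
pickle.dump((c,w),open("w4.pkl","wb"))
sc=arm.get_image("scene"); cs=arm.camera_model("scene"); tp=arm.get_image("top"); ct=arm.camera_model("top")
pickle.dump((cs,sc,ct,tp),open("s4.pkl","wb"))
P=np.array([[480,-277,70]]); 
def crop(im,c,h):
    u,v=proj(c,P)[0].astype(int); print("crop origin",u-h,v-h); return cv2.resize(im[v-h:v+h,u-h:u+h],(300,300),interpolation=cv2.INTER_CUBIC)
a=crop(sc,cs,50); b=crop(tp,ct,50)
w2=cv2.resize(w,(400,300))
cv2.imwrite("pics/s4.png",cv2.convertScaleAbs(np.vstack([np.hstack([a,b]),np.hstack([w2,np.zeros((300,200,3),np.uint8)])])[:,:,::-1],alpha=1.4))
E
```

```text
11.95 [ 368.6784 -261.5799  237.6879]
travel [-0.5 -0.3 -0.3] dr [ 0.0004 -0.0031 -0.0007]
crop origin 142 135
crop origin 287 152
```

View pics/s4.png

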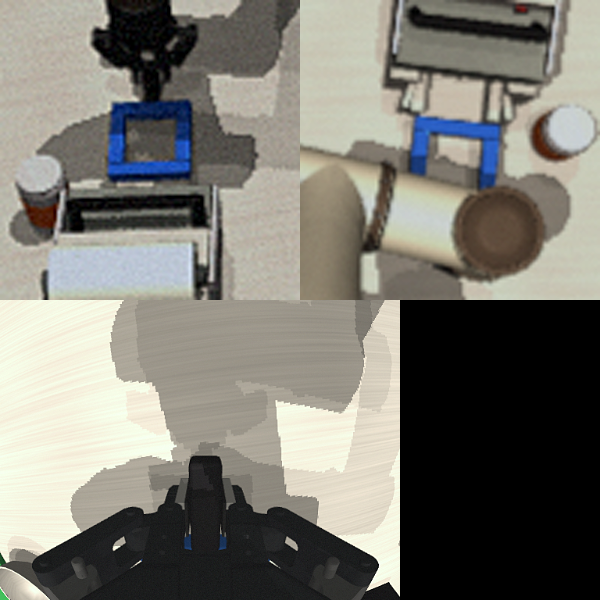

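```bash
python3 - <<'E'
from h import *
import pickle
cs,sc,ct,tp=pickle.load(open("s4.pkl","rb"))
p,_=tool(); yaw=-.143
pts=np.array([(-55,50,20),(-55,-50,20),(55,50,20),(55,-50,20),(55,50,0),(55,-50,0)],float)-[-95,0,23]
for d in(0,3,6):
    W=R.from_euler('zy',[yaw,np.radians(d)]).apply(pts)+[p[0],p[1],p[2]-155]
    print(d,((proj(cs,W)-[142,135]+.5)*3).round(0).tolist(),((proj(ct,W[2:4])-[287,152]+.5)*3).round(0).tolist(),W[4:,2])
E
```

```text
0 [[193.0, 100.0], [113.0, 103.0], [191.0, 172.0], [109.0, 176.0], [193.0, 181.0], [111.0, 185.0]] [[114.0, 114.0], [200.0, 124.0]] [61.6982 61.6982]
3 [[193.0, 101.0], [113.0, 104.0], [192.0, 176.0], [110.0, 179.0], [193.0, 184.0], [112.0, 187.0]] [[113.0, 115.0], [199.0, 125.0]] [53.5865 54.3324]
6 [[193.0, 102.0], [114.0, 104.0], [192.0, 179.0], [110.0, 182.0], [194.0, 186.0], [113.0, 189.0]] [[113.0, 117.0], [197.0, 127.0]] [45.5601 47.0498]
```

Emit:
move_arm(fingers=[5, 5, 5, 5, 5, 5, 5, 5], travel=[[0, 0, 7], [-8, 0, 8], [-16, 0, 8], [-24, 0, 8], [-32, 0, 8], [-40, 0, 8], [-50, 0, 8], [-50, 0, 8]], dr=[[0, 0, 0], [0, 0, 0], [0, 0, 0], [0, 0, 0], [0, 0, 0], [0, 0, 0], [0, 0, 0], [0, 0, 0]])

```text
clock: 12.9
position: [419.9, -269.3, 230.8]
ee_rot: [0.072, 0.997, -0.0, 0.001]
contact_force: [-0.0, -0.1, -1.5]
gripper_width: 18.5
grasp_force: 60.3
```

```bash
cat > st.py <<'E'
from h import *
s=arm.read_state(); u=R.from_euler('z',-.143).inv()
print(s["clock"],"sealer grasp",u.apply(s["position"]-[567.1,-290.2,0]),"F sealer",u.apply(s["contact_force"]),"T",u.apply(s["wrist_torque"]),s["gripper_width"],"yaw",R.from_quat(s["ee_rot"]).as_euler('ZYX')[0]-np.pi+.143)
E
python3 st.py
```

```text
12.9 sealer grasp [-148.68     -0.2968  230.8421] F sealer [-0.028  -0.1517 -1.4797] T [-0.0008  0.0992 -0.0535] 18.466862051332363 yaw -0.0014894836358075036
```

Emit:
move_arm(fingers=[5, 5, 5, 5, 5, 5, 5, 5], travel=[[-8, 0, 0], [-16, 0, 0], [-24, 0, 0], [-32, 0, 1], [-40, 0, 2], [-48, 0, 2], [-56, 0, 2], [-56, 0, 2]], dr=[[0, 0, 0], [0, 0, 0], [0, 0, 0], [0, 0, 0], [0, 0, 0], [0, 0, 0], [0, 0, 0], [0, 0, 0]])

```text
clock: 13.7
position: [474.9, -277.3, 228.7]
ee_rot: [0.072, 0.997, -0.0, 0.001]
contact_force: [-0.2, -0.3, -1.6]
gripper_width: 18.8
grasp_force: 60.3
```

```bash
python3 st.py
```

```text
13.7 sealer grasp [-93.11    -0.404  228.7358] F sealer [-0.1927 -0.3471 -1.6464] T [-0.0484  0.1354  0.0154] 18.79145461981362 yaw -0.0017414746523971847
```

Emit:
move_arm(fingers=[5, 5, 5, 5, 5], travel=[[-4, 0, 1], [-8, 0, 2], [-10, 0, 3], [-10, 0, 4], [-10, 0, 4]], dr=[[0, 0, 0], [0, 0, 0], [0, 0, 0], [0, 0, 0], [0, 0, 0]])

```text
clock: 14.2
position: [483.6, -278.6, 224.6]
ee_rot: [0.073, 0.997, -0.0, 0.0]
contact_force: [0.2, -0.8, -1.2]
gripper_width: 18.5
grasp_force: 60.4
```

```bash
python3 st.py
```

```text
14.2 sealer grasp [-84.316   -0.415  224.6378] F sealer [ 0.2839 -0.744  -1.2254] T [-0.0108  0.0001 -0.0097] 18.483402023911783 yaw -0.00213335723204347
```

Emit:
move_arm(fingers=[5, 5, 5, 5, 5, 5], travel=[[-2, 0, 1], [-4, 0, 1], [-7, 0, 1], [-9, 0, 1], [-11, 0, 1], [-11, 0, 1]], dr=[[0, 0, 0], [0, 0, 0], [0, 0, 0], [0, 0, 0], [0, 0, 0], [0, 0, 0]])

```text
clock: 14.8
position: [494.3, -280.3, 224.2]
ee_rot: [0.073, 0.997, -0.0, -0.0]
contact_force: [-4.0, -0.2, 4.8]
gripper_width: 18.4
grasp_force: 61.3
```

```bash
python3 st.py
```

```text
14.8 sealer grasp [-73.4709  -0.5672 224.1597] F sealer [-3.9224 -0.7213  4.8019] T [-0.0972  1.1447 -0.0129] 18.361790164470335 yaw -0.002131697781031755
```

Emit:
move_arm(fingers=[5, 5, 5, 5], travel=[[-2, 0, 0], [-4, 0, 0], [-5, 0, 0], [-5, 0, 0]], dr=[[0, 0, 0], [0, 0, 0], [0, 0, 0], [0, 0, 0]])

```text
clock: 15.2
position: [498.3, -280.9, 224.1]
ee_rot: [0.073, 0.997, 0.0, -0.002]
contact_force: [-6.2, 0.9, 8.3]
gripper_width: 18.9
grasp_force: 61.6
```

```bash
python3 st.py
```

```text
15.2 sealer grasp [-69.4326  -0.6234 224.1401] F sealer [-6.213  -0.0251  8.2704] T [0.0107 1.8449 0.0148] 18.856338400840503 yaw -0.002463711490891446
```

Emit:
move_arm(fingers=[5, 5, 5, 5], travel=[[-2, 0, 0], [-4, 0, 0], [-4, 0, 0], [-4, 0, 0]], dr=[[0, 0, 0], [0, 0, 0], [0, 0, 0], [0, 0, 0]])

```text
clock: 15.6
position: [499.7, -281.3, 224.1]
ee_rot: [0.073, 0.997, 0.001, -0.006]
contact_force: [-14.8, 2.1, 14.9]
gripper_width: 18.6
grasp_force: 62.5
```

```bash
python3 st.py
```

```text
15.6 sealer grasp [-68.0021  -0.7643 224.1302] F sealer [-14.9128   0.0106  14.9329] T [0.0472 3.8767 0.0281] 18.596453473176997 yaw -0.003086240219861286
```

Emit:
move_arm(fingers=[5, 5, 5, 5], travel=[[-2, 0, -1], [-4, 0, -1], [-4, 0, -1], [-4, 0, -1]], dr=[[0, 0, 0], [0, 0, 0], [0, 0, 0], [0, 0, 0]])

```text
clock: 16.0
position: [501.2, -281.5, 224.1]
ee_rot: [0.074, 0.997, 0.002, -0.01]
contact_force: [-20.5, 4.4, 16.1]
gripper_width: 18.4
grasp_force: 62.8
```

```bash
python3 st.py
```

```text
16.0 sealer grasp [-66.4304  -0.7389 224.0638] F sealer [-20.8937   1.4024  16.1029] T [0.2919 5.4024 0.0217] 18.423724687719158 yaw -0.004329550470940885
```

Emit:
move_arm(fingers=[5, 5, 45, 45, 45, 45], travel=[[3, 0, 0], [6, 0, 0], [6, 0, 0], [6, 0, 0], [6, 0, 0], [6, 0, 0]], dr=[[0, 0, 0], [0, 0, 0], [0, 0, 0], [0, 0, 0], [0, 0, 0], [0, 0, 0]])

```text
clock: 16.6
position: [502.0, -281.2, 224.7]
ee_rot: [0.072, 0.997, -0.0, 0.001]
contact_force: [-0.3, 0.3, -0.0]
gripper_width: 45.0
grasp_force: 0.0
```

```bash
python3 st.py
```

```text
16.6 sealer grasp [-65.7032  -0.3656 224.7018] F sealer [-0.3755  0.2621 -0.0418] T [ 0.0017  0.0011 -0.0372] 44.9952800112504 yaw -0.0018990173491546802
```

Emit:
move_arm(fingers=[45, 45, 45, 45, 45, 45, 45, 45, 45, 45], travel=[[0, 0, -8], [0, 0, -25], [0, 0, -45], [5, 0, -70], [20, 0, -100], [40, 0, -120], [70, 0, -130], [90, 0, -130], [100, 0, -130], [100, 0, -130]], dr=[[0, 0, 0], [0, 0, 0], [0, 0, 0], [0, 0, 0], [0, 0, 0], [0, 0, 0], [0, 0, 0], [0, 0, 0], [0, 0, 0], [0, 0, 0]])

```text
clock: 17.6
position: [401.6, -266.6, 355.3]
ee_rot: [0.073, 0.997, -0.0, 0.0]
contact_force: [0.5, 0.5, 0.2]
gripper_width: 45.1
grasp_force: 0.0
```

```bash
python3 st.py; python3 - <<'E'
from h import *
import pickle
c=arm.camera_model("wrist");w=arm.get_image("wrist"); sc=arm.get_image("scene"); 
pickle.dump((c,w),open("w5.pkl","wb"))
a=cv2.resize(w,(576,432),interpolation=cv2.INTER_CUBIC)
b=cv2.resize(sc[130:254,130:350],(0,0),fx=1,fy=1) if 0 else cv2.resize(sc[135:255,60:420],(576,168))
cv2.imwrite("pics/s5.png",cv2.convertScaleAbs(np.vstack([a,b])[:,:,::-1],alpha=1.4))
q=[567.1,-290.2,-.143]
for n,P in [("handle end",(-95,0,67)),("rear corners",(-30,50,65)),("",(-30,-50,65))]:
    W=R.from_euler('z',q[2]).apply(P)+[q[0],q[1],0]; print(n,proj(c,W,True)*1.125)
E
```

```text
17.6 sealer grasp [-167.2063   -0.2475  355.2694] F sealer [0.3918 0.5408 0.2059] T [-0.0106 -0.0413  0.0232] 45.06194929119204 yaw -0.0025361135592765482
handle end [[295.1348 290.203 ]]
rear corners [[346.686  346.0753]]
 [[243.8054 346.1583]]
```

View pics/s5.png

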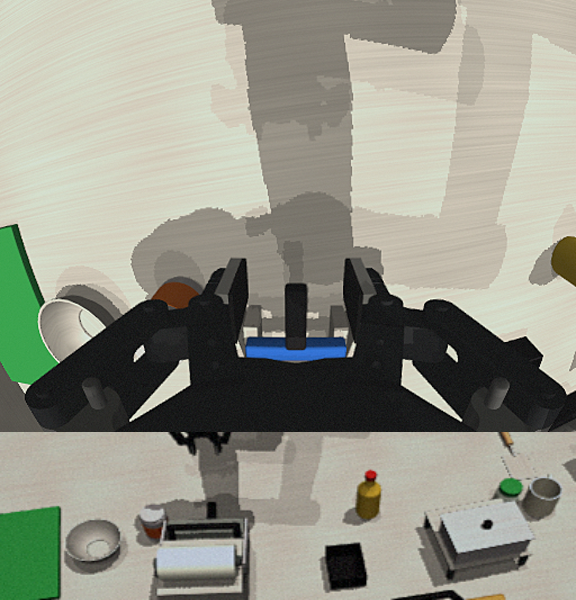

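The mould sits in the sealer with its handle at (296,318). I'll check that it's fully home against the ledge fronts in the same picture.

```bash
python3 - <<'E'
from h import *
import pickle
c,w=pickle.load(open("w5.pkl","rb"))
u0,v0=205,245
cr=cv2.resize(w[v0:325,u0:320],None,fx=6,fy=6,interpolation=cv2.INTER_CUBIC)[:,:,::-1]
cv2.imwrite("pics/w5c.png",cv2.convertScaleAbs(cr,alpha=1.6))
q=[567.1,-290.2,-.143]
for n,P in [("handle end top",(-95,0,67)),("handle end bot",(-95,0,49)),("rear top",(-30,25,65)),("rear bot",(-30,25,45)),("ledge in L",(-40,39,45)),("ledge in R",(-40,-39,45)),("ledge out",(-40,53,45))]:
    W=R.from_euler('z',q[2]).apply(P)+[q[0],q[1],0]; print(n,((proj(c,W,True)-[u0,v0]+.5)*6).round(0))
E
```

```text
handle end top [[347.  81.]]
handle end bot [[347.  31.]]
rear top [[486. 383.]]
rear bot [[479. 319.]]
ledge in L [[554. 276.]]
ledge in R [[141. 276.]]
ledge out [[628. 273.]]
```

View pics/w5c.png

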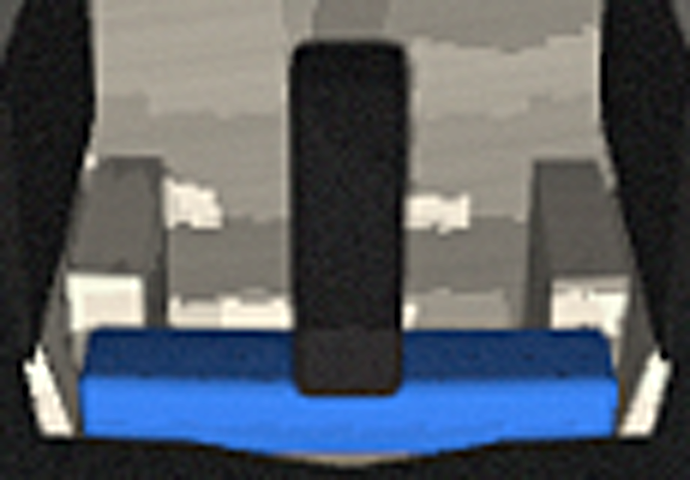

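```bash
python3 -c "
from bench import arm
print(arm.job_done())"
```

```text
the job is handed in; nothing more can be done
None
```

The mould is in the sealer on its two ledges, pushed until it stopped against the stop with the handle sticking out at the front; I let go, moved the gripper clear and handed the job in at about 18 s, with the bystanders apparently where they started.

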